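# Pack a brush from the stall display into its slide-top case

### The job

First open the lacquered brush case: hold its orange tab pressed down while pushing the cover away from the tab end, all the way open, without forcing it. Then draw the bamboo-coloured brush out of the clear guard by its protruding tail, lay it down on the grey felt and let go, take it again by its middle and lay it gently in the case, flat between the wooden cradle posts, leaving the cover open. Leave the black brush, the water cup and the paperweight alone.

Things in the scene. Friction and masses are not known exactly. Their poses are not given: they have to be found in the camera images.
- cover (a joint): Sliding cover of the case, m: 0 = shut, 0.175 = fully open. It is a 230 x 112 x 6 mm wooden plate, top 46 mm above the table, that slides along the case's +x axis with about 2 N friction and stays where it is left. It is locked while the tab is up; forcing it then (over 40 N) would break it.
- tab (a joint): Orange release tab on the cover, m pressed: 0 up, 0.008 fully down (hard stop). Spring: 3 N to start, 8.5 N fully down. Its two ears catch behind steel teeth on the case rails, one pair right at the shut position, one 95 mm further on; they pass under only while the tab is pressed 5.5 mm or more, so hold it down throughout the slide.
- tab_top (a point): Centre of the upper face of the orange tab's pressing pad, 34 mm along the slide (x) x 44 mm across; moves with cover and tab. 60 mm above the table when up, 52 when down. +x is the way the cover opens. A ridge 8 mm thick, 9 mm high stands across the pad's +x end, its near face 17 mm from this point: a fingertip pushes against it.
- well (a point): Centre of the inner floor of the case's well, 12 mm above the table. Well 166 (x) x 114 mm (y). Two pairs of cradle posts, 13 mm high, 8 mm thick, stand at x = -52 and +52 mm; the gap within a pair is 32 mm wide, centred on y = 0: fingers have room only between the pairs. +x is the way the cover opens, roughly away from the robot; z up.
- felt (a point): Centre of the grey felt on the fixed display stand, 200 (x) x 170 mm (y), 6 mm above the table. +x points to the guard, which begins 102 mm from this point: a platform 26 mm above the table, 95 mm deep, with two lanes 60 mm wide centred on y = +52 and -52 mm, a brush in each, under a clear roof with its top 74 mm above the table.
- bamboo_brush_mid (a point): Centre (and balance point) of the bamboo-coloured brush, 150 mm long, about 90 g; x runs along it to its white cap. Handle 20 x 20 mm square from -75 to +20 mm, cap 22 x 22 mm from +20 to +75 mm. It starts in one of the lanes, cap under the guard, 50 to 63 mm of the handle sticking out over the felt, centre 37 mm above the table.
- bamboo_brush: The same brush; origin on its underside, 11 mm below its centre.
- black_brush_mid (a point): Centre of a like brush with black handle, in the other lane; leave it.
- cup_mid (a point): Centre of a clear water cup, 60 mm across, 85 mm high, standing on the table; leave it.
- paperweight_mid (a point): Centre of a brass paperweight bar, 110 x 28 x 21 mm; leave it.
- case: The dark red-brown lacquered case, fixed, 230 (x) x 126 mm (y); origin under its centre, +x the way the cover opens. The well's centre is at x = -26 mm, the far end is solid. Side walls reach 55 mm above the table; steel teeth on them reach 63 mm, at x = -71 and +24 mm, and overhang inwards to 50 mm from the centre line.
Mind the look-alikes: they are no part of the job. What is meant by the bamboo_brush is not pink or purple, and is the larger of those in its own colour.

How it is judged:
By the outcome, as a careful person would: the job done as asked, in the order asked, and still so for the second after the job is handed in, with the robot touching nothing.
It also fails if it takes over 72 s, if anything falls off the work surface, if the arm or the gripper's body presses on something with over 40 N, if the wrist force passes 120 N, or if a joint passes its speed limit or range.

### The arm

A 7-joint arm with a two-finger parallel gripper is mounted at the origin on the work surface. World frame = base frame: x ahead of the robot, y to its left, z up, the work surface at z = 0. Lengths are in m, angles in rad, forces in N, time in s.
With the tool pointing down it reaches from about 0.425 to 0.8 m from the base axis. Payload 8.3 kg.
Tool frame: the origin (TCP) lies on the centre line of the jaws, within the pads' length; the fingertips stand 22 mm ahead of it and the grasp point (between the pads) lies 3 mm ahead of it; z points along the fingers, y is the line along which they close (so a half turn about z gives the same grasp; the last joint's range is limited). The gripper opens to 85 mm and grips with 20 to 120 N. Pads are 22 mm wide; open, the fingers measure 114 mm over their backs; the gripper's body (76 mm by 85 mm) begins 54 mm behind the grasp point. The pads swing forward as they close: fully open they stand 13 mm farther back than shut.
Start: joints at [-1.316, 0.383, 0.016, 1.37, -0.006, 1.388, -0.046], TCP at [0.195, 0.594, 0.253] pointing down, gripper open.
Joint ranges: [-2.95, 2.95], [-0.25, 2.06], [-1.52, 1.56], [0.18, 2.33], [-1.44, 4.58], [0.02, 2.06], [-3.01, 3.01]. Speed limits (rad/s): [2.39, 2.39, 3.01, 3.01, 3.14, 3.14, 3.14].

### API

Orientations are given as a unit quaternion [x, y, z, w].
In Python, from cell import monitor, optics, manip gives the robot as it stands.
- The arm moves only by the tool drive_tool, never from a script. Its argument "deltas" is a list of rows, each a list of 4 numbers: the shift along the tool's x, y, z in m, then the turn about the tool's z in degrees. A call has exactly 5 rows; each row is the pose to reach, as a shift and turn from the pose commanded when the call began, along the tool's axes at that moment; what a row does not reach only later rows make up. A row lasts 1/12 s, in which the tool goes at most 41.7 mm and 7.16 degrees, less where a joint would pass 70% of its speed; a pose out of reach is approached as far as the arm can. A call with a gripper value outside its range is refused whole. "grip" is the closure, from 0 (fully open) to 1 (shut), set as the call begins (left out, the last holds). The fingers move at their own pace and stop on an object; "grip_force" is the grip in N (left out, the last holds). Time passes only in rows, so rows that repeat a pose let the fingers close, or fill a call up. It gives the time, the measured TCP pose, the force, the opening and the grip force at its end, in the units of the state.
- monitor.sense(): the state, without advancing time (a new reading comes with each control period).
- optics.snapshot(name): name is "scene" or "top"; returns the picture (480x640x3 uint8, red, green, blue); there is no depth.
- optics.camera_model(name): a dict with "vfov" (degrees; the focal length in pixels is half the picture's height over the tangent of half this angle, whatever the lens; pixels are square), "cx", "cy" (the principal point, pixels), "eye" and "rotation" of the camera in the world. Camera axes: x right, y down, z forward; pixel columns grow to the right and rows downward; lengths in m; the calibration is good to about 2 mm. A picture is of the moment at which its call begins. camera_model takes no time and is no camera call.
- manip.job_done(): hands the job in; it is judged then, once.
The state is a dict: "t": time; "joint_pos": joint angles; "joint_vel": joint speeds; "effort": joint torques, N m; "eef_pos": TCP position; "tcp_rot": TCP orientation; "ft_force": force on the tool from outside, world axes, zero at the start; "wrist_torque": the same for the moment, N m; "grip_width": finger opening in m; "grip_force": force on a finger pad.
Only numpy, scipy, OpenCV 4.12 (cv2) and the standard library are available. Lean on these libraries where they do the work, as an engineer would, in place of code of your own. Each camera call takes 0.05 s, during which the arm holds its last target. There are 200 camera calls.

## Working session

There is one attempt and no reset: what is moved stays moved. The work goes in short steps, Python scripts to look and compute and a tool call to move; the robot and the scene stay as the last step left them, time stands still between calls to the robot, and variables do not carry over. Pictures are saved under pics/ and viewed, at most 10 in all, crops included, and the job is handed in when it is done.

Besides the shell and the picture viewer there is one more tool, called after ">>>" as name(argument=value, ...) on one line, values as JSON. drive_tool: Moves the arm, as the interface text tells. Its arguments: {"type":"object","properties":{"deltas":{"type":"array","items":{"type":"array","items":{"type":"number"}}},"grip":{"type":"number"},"grip_force":{"type":"number"}},"required":["deltas"]}

```bash
mkdir -p pics; cat > h.py <<'E'
import numpy as np, cv2
from cell import monitor, optics, manip
def snap(n,f):
    im=optics.snapshot(n); cv2.imwrite('pics/'+f,im[:,:,::-1]); return im
def ray(n,u,v):
    m=optics.camera_model(n); f=240/np.tan(np.radians(m['vfov'])/2)
    R=np.array(m['rotation'])
    if R.ndim==1:
        from scipy.spatial.transform import Rotation as Q; R=Q.from_quat(R).as_matrix()
    return np.array(m['eye']), R@np.array([(u-m['cx'])/f,(v-m['cy'])/f,1])
def at(n,u,v,z):
    e,d=ray(n,u,v); return e+d*(z-e[2])/d[2]
E
python3 - <<'E'
from h import *
snap('top','top0.png'); snap('scene','scene0.png')
for n in('top','scene'): print(optics.camera_model(n))
print(monitor.sense())
E
```

```text
{'vfov': 51.39415765416366, 'cx': 315.59320429643356, 'cy': 246.93032716124213, 'eye': array([0.39948467, 0.13078453, 0.92874118]), 'rotation': array([-0.7001614 ,  0.71023996, -0.06228589,  0.03812718])}
{'vfov': 57.10151546470791, 'cx': 322.82387355118163, 'cy': 243.971774672258, 'eye': array([0.88215809, 0.38012132, 0.71154894]), 'rotation': array([ 0.40814812,  0.86733221, -0.25681323, -0.12327577])}
{'t': 0.1, 'joint_pos': array([-1.31588226,  0.38417439,  0.01639676,  1.37107309, -0.00632041,
        1.38822394, -0.04649925]), 'joint_vel': array([ 0.00059171, -0.00217611,  0.00100058, -0.00361927,  0.00012896,
       -0.00096583, -0.000437  ]), 'effort': array([ 3.52306430e-03, -6.29129362e+01,  8.47712271e-01, -3.72760963e+01,
        1.67670927e-02,  1.04028080e-02, -7.22386767e-05]), 'eef_pos': array([0.19514124, 0.59329849, 0.25235547]), 'tcp_rot': array([ 1.58219220e-01,  9.87403586e-01, -9.04680967e-04, -1.36364461e-04]), 'ft_force': array([-0.23235951, -0.80057977, -0.29357157]), 'wrist_torque': array([ 0.02218289, -0.05357995, -0.01388941]), 'grip_force': 0.0, 'grip_width': 0.08551375242455411}
```

View pics/top0.png

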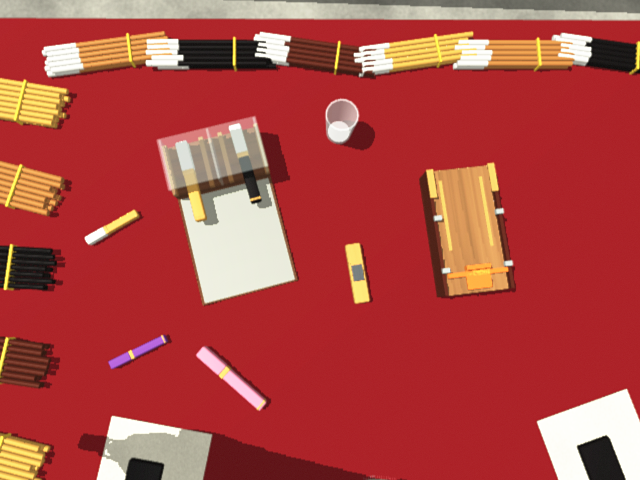

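View pics/scene0.png

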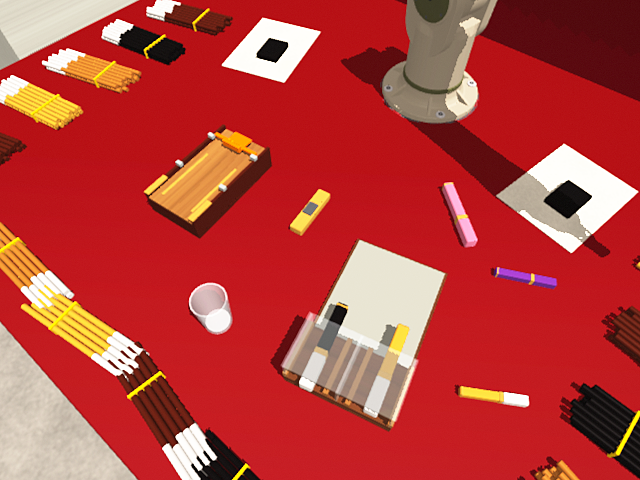

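The top view shows the case at about (470,230) with its tab at (480,278), the felt at (240,245) and the cup at (341,121). The paperweight is at (357,273).

Candidates for the bamboo brush:
- yellow brush in the left lane, (197,205)
- small loose yellow brush, (112,227)
- pink, (231,378)
- purple, (137,352)
- black, (252,190)
- bundles at the borders

I choose the one at (197,205), since it is the larger yellow one and sits in the guard. I'll check it in a close crop.

```bash
python3 - <<'E'
import cv2,numpy as np
im=cv2.imread('pics/top0.png')
a=cv2.resize(im[110:310,150:310],None,fx=3,fy=3,interpolation=cv2.INTER_CUBIC)[:600]
b=cv2.resize(im[155:305,420:520],None,fx=3.2,fy=4,interpolation=cv2.INTER_CUBIC)
cv2.imwrite('pics/crop1.png',np.hstack([a,b]))
E
```

```text
(no output)
```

View pics/crop1.png

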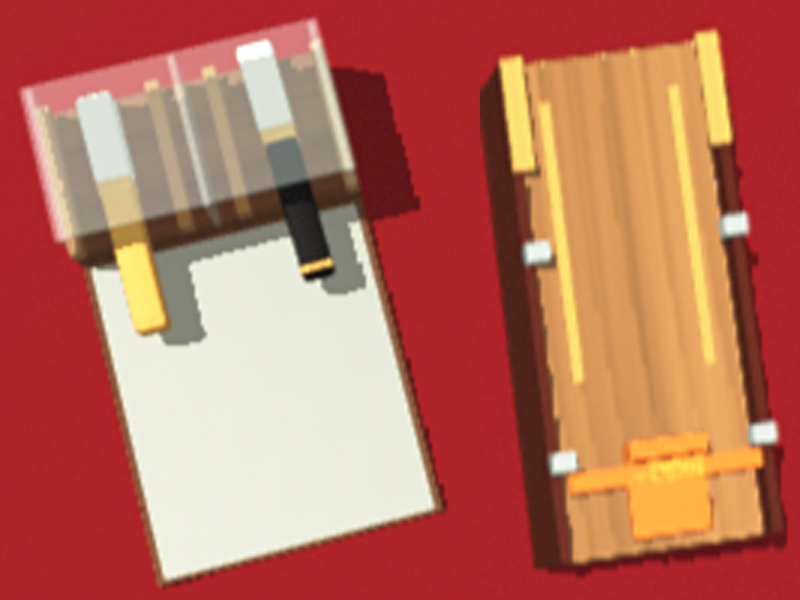

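The crop shows the chosen brush: yellow handle, white cap under the roof, tail end at crop (151,331). In the case, the teeth are at (565,462), (764,432), (538,252) and (735,225), and the pad is around (670,500).

```bash
python3 - <<'E'
from h import *
A=lambda x,y,z:at('top',150+x/3,110+y/3,z)[:2]
B=lambda x,y,z:at('top',420+(x-480)/3.2,155+y/4,z)[:2]
nl,nr,fl,fr=[B(x,y,.063) for x,y in((565,462),(764,432),(538,252),(735,225))]
n=(nl+nr)/2;f=(fl+fr)/2;d=f-n;print('teeth',n,f,np.linalg.norm(d),np.degrees(np.arctan2(d[1],d[0])))
u=d/np.linalg.norm(d);print('origin a',n+.071*u,'b',f-.024*u,'well',n+.045*u, np.linalg.norm(nl-nr))
for p in((570,566),(772,540)):print('cov',B(*p,.046))
for p in((633,540),(711,531),(628,460),(707,451)):print('tab',B(*p,.060), )
t=B(670,500,.06);print('tabc',t)
for p in((163,583),(443,510)):print('felt',A(*p,.006))
l=A(90,265,.006);print(l)
for p in((136,333),(168,328),(99,182),(132,178),(77,98),(108,93)):print('brush',A(*p,.047))
for nm,p in(('sc tail',(401,325)),):print(nm,at('scene',*p,.047))
print('cup',at('top',341,110,.085)[:2],at('top',340,132,0)[:2]); print('pw',at('top',357,273,.02)[:2])
from scipy.spatial.transform import Rotation as Q
s=monitor.sense();R=Q.from_quat(s['tcp_rot']).as_matrix();print(R.round(3))
E
```

```text
teeth [ 0.48450752 -0.18546833] [ 0.57834536 -0.1755584 ] 0.09435966718441688 6.028491317195098
origin a [ 0.55511487 -0.1780117 ] b [ 0.55447808 -0.17807895] well [ 0.52925866 -0.1807423 ] 0.11238947163088443
cov [ 0.43372529 -0.13498404]
cov [ 0.44357207 -0.24967821]
tab [ 0.4440167  -0.16629869]
tab [ 0.44732548 -0.20991274]
tab [ 0.47928983 -0.16563963]
tab [ 0.48269083 -0.21005999]
tabc [ 0.46129273 -0.18796557]
felt [0.42787584 0.30311745]
felt [0.4699385  0.13227451]
[0.626631   0.35146154]
brush [0.57482379 0.31361164]
brush [0.57766556 0.2947357 ]
brush [0.66782407 0.33738015]
brush [0.67018947 0.31766107]
brush [0.72068507 0.3517433 ]
brush [0.7237692  0.33310863]
sc tail [0.58589471 0.3022087  0.047     ]
cup [0.76615527 0.05142793] [0.75799452 0.04646605]
pw [0.48017382 0.02342385]
[[-0.95   0.312 -0.001]
 [ 0.312  0.95  -0.002]
 [-0.    -0.002 -1.   ]]
```

>>> drive_tool(deltas=[[-0.02, -0.012, 0, 0], [-0.05, -0.029, 0, 0], [-0.08, -0.047, 0, 0], [-0.106, -0.062, 0, 0], [-0.132, -0.077, 0, 0]], grip=1, grip_force=40)

```text
t: 0.52
eef_pos: [0.2975, 0.4777, 0.2529]
tcp_rot: [0.158, 0.987, -0.0, -0.0]
ft_force: [0.3, 0.6, -0.6]
grip_width: 0.0256
grip_force: 0.0
```

>>> drive_tool(deltas=[[-0.026, -0.015, 0, 0], [-0.053, -0.031, 0, 0], [-0.08, -0.047, 0, 0], [-0.106, -0.062, 0, 0], [-0.132, -0.077, 0, 0]])

```text
t: 0.93
eef_pos: [0.3986, 0.3634, 0.253]
tcp_rot: [0.158, 0.987, -0.0, -0.0]
ft_force: [0.1, 1.1, -0.2]
grip_width: 0.0001
grip_force: 0.0
```

>>> drive_tool(deltas=[[-0.026, -0.015, 0, 0], [-0.053, -0.031, 0, 0], [-0.08, -0.047, 0, 0], [-0.106, -0.062, 0, 0], [-0.132, -0.077, 0, 0]])

```text
t: 1.35
eef_pos: [0.4999, 0.249, 0.253]
tcp_rot: [0.158, 0.987, -0.0, -0.0]
ft_force: [-0.2, -0.7, 0.1]
grip_width: 0.0003
grip_force: 0.0
```

>>> drive_tool(deltas=[[-0.006, -0.028, 0, 0], [-0.013, -0.057, 0, 0], [-0.02, -0.085, 0, 0], [-0.027, -0.114, 0, 0], [-0.033, -0.142, 0, 0]])

```text
t: 1.77
eef_pos: [0.4858, 0.1036, 0.2529]
tcp_rot: [0.158, 0.987, -0.0, -0.0]
ft_force: [-0.0, -0.1, 0.6]
grip_width: -0.0
grip_force: 0.0
```

>>> drive_tool(deltas=[[-0.006, -0.028, 0.01, 0], [-0.013, -0.057, 0.02, 0], [-0.02, -0.085, 0.03, 0], [-0.027, -0.114, 0.04, 0], [-0.033, -0.142, 0.05, 0]])

```text
t: 2.18
eef_pos: [0.4726, -0.0414, 0.2027]
tcp_rot: [0.158, 0.987, 0.0, -0.0]
ft_force: [1.1, 0.5, -0.0]
grip_width: -0.0002
grip_force: 0.0
```

>>> drive_tool(deltas=[[-0.006, -0.028, 0.01, -5], [-0.013, -0.057, 0.025, -10], [-0.02, -0.085, 0.045, -15], [-0.027, -0.114, 0.06, -20], [-0.033, -0.142, 0.06, -24.2]])

```text
t: 2.6
eef_pos: [0.4579, -0.1857, 0.1401]
tcp_rot: [-0.055, 0.999, 0.001, -0.002]
ft_force: [0.8, 0.5, -0.3]
grip_width: -0.0004
grip_force: 0.0
```

```bash
cat >> h.py <<'E'
from scipy.spatial.transform import Rotation as Q
def rel(p,yaw=None):
    "delta in tool axes to world point p; turn (deg) to bring the tool x line to yaw"
    s=monitor.sense();R=Q.from_quat(s['tcp_rot']).as_matrix()
    a=np.degrees(np.arctan2(R[1,0],R[0,0]))
    print('t',round(s['t'],2),'pos',s['eef_pos'].round(4),'xaxis',a.round(2),'F',s['ft_force'].round(1),'w',round(s['grip_width'],4))
    d=np.array(p)-s['eef_pos']; R[:,2]=[0,0,-1]
    print('delta',(R.T@d).round(4), None if yaw is None else round(-((yaw-a+90)%180-90),2))
E
python3 - <<'E'
from h import *
rel([.4626,-.186,.09],6)
snap('scene','s1.png'); im=snap('top','t1.png')
E
```

```text
t 2.6 pos [ 0.4579 -0.1857  0.1401] xaxis -173.73 F [ 0.8  0.5 -0.3] w -0.0004
delta [-0.0048 -0.0008  0.0501] 0.27
```

>>> drive_tool(deltas=[[-0.002, 0, 0.01, 0], [-0.004, -0.001, 0.022, 0], [-0.004, -0.001, 0.034, 0], [-0.004, -0.001, 0.044, 0], [-0.004, -0.001, 0.052, 0]])

```text
t: 3.12
eef_pos: [0.464, -0.1841, 0.0894]
tcp_rot: [-0.053, 0.999, 0.0, -0.001]
ft_force: [-0.2, -0.2, -0.7]
grip_width: -0.0003
grip_force: 0.0
```

```bash
python3 - <<'E'
from h import *
rel([.4626,-.186,.074],6)
im=snap('scene','s2.png'); t=snap('top','t2.png')
a=cv2.resize(im[110:250,140:290],None,fx=2.6,fy=4)[:,:,::-1];b=cv2.resize(t[150:310,410:530],None,fx=3.3,fy=3.5)[:,:,::-1]
cv2.imwrite('pics/c2.png',np.hstack([a[:560],b[:560]]))
E
```

```text
t 3.12 pos [ 0.464  -0.1841  0.0894] xaxis -173.9 F [-0.2 -0.2 -0.7] w -0.0003
delta [ 0.0016 -0.0018  0.0154] 0.1
```

View pics/c2.png

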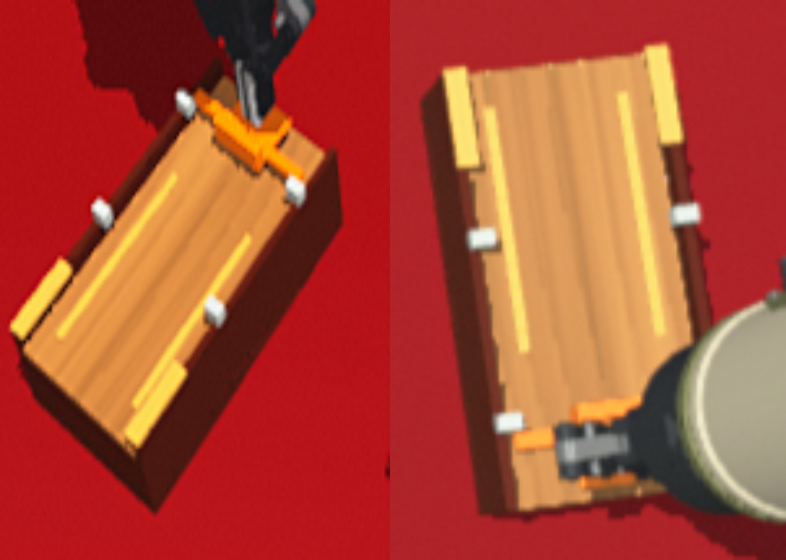

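The closed fingertips are over the pad, just behind the ridge (scene crop (255,120)), so I'll press now.

>>> drive_tool(deltas=[[0, -0.001, 0.004, 0], [0.001, -0.001, 0.007, 0], [0.001, -0.002, 0.01, 0], [0.001, -0.002, 0.012, 0], [0.001, -0.002, 0.013, 0]])

```text
t: 3.63
eef_pos: [0.4637, -0.1878, 0.0785]
tcp_rot: [-0.052, 0.999, 0.0, 0.0]
ft_force: [-0.6, 1.2, 4.6]
grip_width: -0.0001
grip_force: 2.5
```

>>> drive_tool(deltas=[[0, 0.001, 0.002, 0], [0, 0.001, 0.004, 0], [0, 0.001, 0.006, 0], [0, 0.001, 0.007, 0], [0, 0.001, 0.007, 0]])

```text
t: 4.05
eef_pos: [0.466, -0.1875, 0.0739]
tcp_rot: [-0.052, 0.999, -0.001, 0.003]
ft_force: [-0.9, 2.7, 17.8]
grip_width: -0.0002
grip_force: 9.3
```

>>> drive_tool(deltas=[[-0.003, 0, 0, 0], [-0.008, 0, 0, 0], [-0.014, 0, 0, 0], [-0.02, 0, 0, 0], [-0.026, 0, 0, 0]])

```text
t: 4.47
eef_pos: [0.4916, -0.1849, 0.0739]
tcp_rot: [-0.052, 0.999, -0.001, 0.003]
ft_force: [-2.4, 0.1, 19.2]
grip_width: -0.0002
grip_force: 9.5
```

>>> drive_tool(deltas=[[-0.007, 0, 0, 0], [-0.014, 0, 0, 0], [-0.021, 0, 0, 0], [-0.028, 0, 0, 0], [-0.035, 0, 0, 0]])

```text
t: 4.88
eef_pos: [0.5264, -0.1813, 0.0739]
tcp_rot: [-0.052, 0.999, -0.001, 0.002]
ft_force: [-2.1, 0.6, 17.9]
grip_width: 0.0003
grip_force: 8.9
```

>>> drive_tool(deltas=[[-0.007, 0, 0, 0], [-0.014, 0, 0, 0], [-0.021, 0, 0, 0], [-0.028, 0, 0, 0], [-0.035, 0, 0, 0]])

```text
t: 5.3
eef_pos: [0.561, -0.1778, 0.074]
tcp_rot: [-0.052, 0.999, -0.001, 0.002]
ft_force: [-2.4, 0.2, 16.4]
grip_width: -0.0004
grip_force: 8.3
```

>>> drive_tool(deltas=[[-0.007, 0, 0, 0], [-0.014, 0, 0, 0], [-0.021, 0, 0, 0], [-0.028, 0, 0, 0], [-0.035, 0, 0, 0]])

```text
t: 5.72
eef_pos: [0.5957, -0.1743, 0.074]
tcp_rot: [-0.052, 0.999, -0.001, 0.002]
ft_force: [-1.4, -0.3, 14.9]
grip_width: -0.0
grip_force: 7.7
```

>>> drive_tool(deltas=[[-0.007, 0, 0, 0], [-0.014, 0, 0, 0], [-0.021, 0, 0, 0], [-0.028, 0, 0, 0], [-0.034, 0, 0, 0]])

```text
t: 6.13
eef_pos: [0.6295, -0.1708, 0.074]
tcp_rot: [-0.052, 0.999, -0.001, 0.002]
ft_force: [-2.6, -1.0, 14.3]
grip_width: -0.0001
grip_force: 7.4
```

>>> drive_tool(deltas=[[-0.003, 0, 0, 0], [-0.006, 0, 0, 0], [-0.008, 0, 0, 0], [-0.01, 0, 0, 0], [-0.011, 0, 0, 0]])

```text
t: 6.55
eef_pos: [0.638, -0.1701, 0.0739]
tcp_rot: [-0.052, 0.999, -0.001, -0.0]
ft_force: [-13.7, 0.4, 23.3]
grip_width: 0.0003
grip_force: 11.5
```

>>> drive_tool(deltas=[[-0.001, 0, 0, 0], [-0.002, 0, 0, 0], [-0.003, 0, 0, 0], [-0.004, 0, 0, 0], [-0.004, 0, 0, 0]])

```text
t: 6.97
eef_pos: [0.6408, -0.1701, 0.0738]
tcp_rot: [-0.051, 0.999, -0.0, -0.001]
ft_force: [-16.6, -0.6, 24.1]
grip_width: -0.0
grip_force: 11.9
```

>>> drive_tool(deltas=[[-0.001, 0, 0, 0], [-0.002, 0, 0, 0], [-0.002, 0, 0, 0], [-0.002, 0, 0, 0], [-0.002, 0, 0, 0]])

```text
t: 7.38
eef_pos: [0.6432, -0.17, 0.0739]
tcp_rot: [-0.051, 0.999, -0.001, -0.0]
ft_force: [-12.9, -0.7, 21.9]
grip_width: -0.0001
grip_force: 11.0
```

>>> drive_tool(deltas=[[0.004, 0, -0.004, 0], [0.004, 0, -0.02, 0], [0.004, 0, -0.045, 0], [0.004, 0, -0.075, 0], [0.004, 0, -0.09, 0]])

```text
t: 7.8
eef_pos: [0.6414, -0.1688, 0.1648]
tcp_rot: [-0.052, 0.999, -0.001, 0.002]
ft_force: [1.0, 0.1, 1.0]
grip_width: 0.0002
grip_force: 0.0
```

>>> drive_tool(deltas=[[0, 0.02, 0, 0], [-0.001, 0.05, 0, 0], [-0.002, 0.085, 0, 0], [-0.003, 0.12, 0, 0], [-0.004, 0.155, 0, 0]], grip=0.2)

```text
t: 8.22
eef_pos: [0.6279, -0.0123, 0.1612]
tcp_rot: [-0.052, 0.999, -0.0, 0.0]
ft_force: [0.7, 0.3, -0.2]
grip_width: 0.0608
grip_force: 0.0
```

>>> drive_tool(deltas=[[0, 0.035, 0, 0], [-0.001, 0.07, 0, 0], [-0.001, 0.105, 0, 0], [-0.002, 0.14, 0, 0], [-0.002, 0.175, 0, 0]])

```text
t: 8.63
eef_pos: [0.6116, 0.1623, 0.1613]
tcp_rot: [-0.052, 0.999, -0.0, 0.0]
ft_force: [1.0, 0.6, 0.2]
grip_width: 0.0679
grip_force: 0.0
```

>>> drive_tool(deltas=[[0, 0.035, 0, -2], [0, 0.07, 0, -4], [0, 0.105, 0, -6], [0, 0.13, 0, -8.2], [0, 0.15, 0, -8.2]])

```text
t: 9.05
eef_pos: [0.5951, 0.3135, 0.1609]
tcp_rot: [-0.126, 0.992, 0.0, -0.0]
ft_force: [-0.3, -0.4, 0.4]
grip_width: 0.0682
grip_force: 0.0
```

```bash
python3 - <<'E'
from h import *
rel([.597,.3095,.05],14.3)
im=snap('scene','s3.png'); t=snap('top','t3.png')
a=cv2.resize(im[90:250,120:290],None,fx=2.3,fy=2.3);b=cv2.resize(im[220:440,260:460],None,fx=2.0,fy=2.0)[:368]
c=cv2.resize(t[80:310,400:540],None,fx=2.6,fy=2.6)[:598]
o=np.zeros((600,800,3),np.uint8);o[:240,:255]=cv2.resize(a,(255,240));o[:c.shape[0],430:430+c.shape[1]]=c;o[240:600,:400]=cv2.resize(b,(400,360))
cv2.imwrite('pics/c3.png',o[:,:,::-1])
E
```

```text
t 9.05 pos [0.5951 0.3135 0.1609] xaxis -165.48 F [-0.3 -0.4  0.4] w 0.0682
delta [-0.0009 -0.0044  0.1109] 0.22
```

View pics/c3.png

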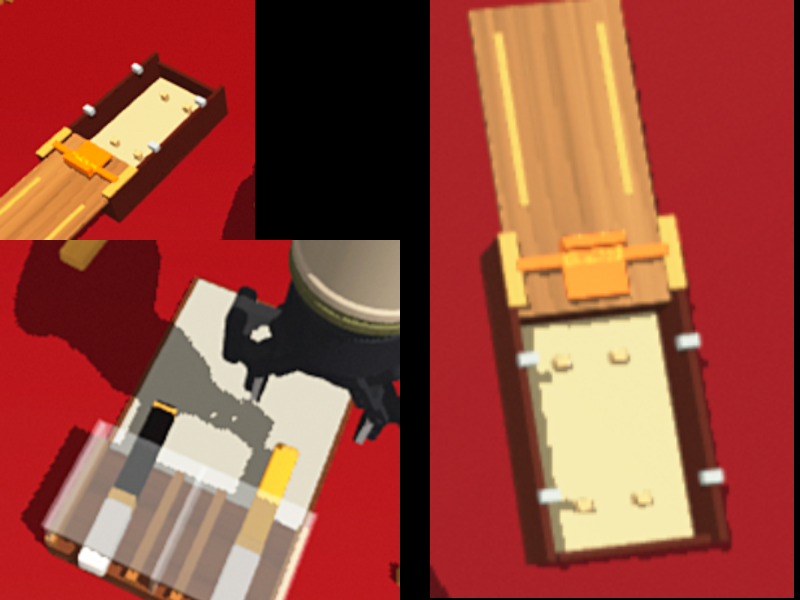

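The cover is open: the pad is at crop (597,278), and the posts are at (562,361), (620,354), (585,505) and (642,498). The open jaws are above the brush tail. I'll descend and grip while I work out the well's position.

>>> drive_tool(deltas=[[-0.001, -0.004, 0.02, 0.2], [-0.001, -0.004, 0.045, 0.2], [-0.001, -0.004, 0.07, 0.2], [-0.001, -0.004, 0.095, 0.2], [-0.001, -0.004, 0.111, 0.2]])

```text
t: 9.57
eef_pos: [0.5974, 0.3043, 0.0474]
tcp_rot: [-0.121, 0.993, -0.001, -0.001]
ft_force: [0.1, -0.2, -0.3]
grip_width: 0.0688
grip_force: 0.0
```

```bash
python3 - <<'E'
from h import *
B=lambda x,y,z:at('top',400+(x-430)/2.6,80+y/2.6,z)[:2]
P=[B(x,y,.025) for x,y in((562,360),(620,353),(585,504),(642,497))]
print(np.mean(P,0)); d=(P[0]+P[1]-P[2]-P[3])/2;print(np.linalg.norm(d),np.degrees(np.arctan2(d[1],d[0])))
c=np.array([.5548,-.178]);R=np.array([np.cos(.105),np.sin(.105)])
for p in((522,318),(668,303)):print('cov edge x',(B(*p,.046)-c)@R)
print('pad near',[(B(*p,.06)-c)@R for p in((566,300),(630,292))])
rel([.597,.3095,.05],14.3)
E
```

```text
[ 0.52968323 -0.18037464]
0.1042577535313864 5.490043984752899
cov edge x 0.056285127573234194
cov edge x 0.05518619534063233
pad near [np.float64(0.06259324404985656), np.float64(0.06314551981114988)]
t 9.57 pos [0.5974 0.3043 0.0474] xaxis -166.09 F [ 0.1 -0.2 -0.3] w 0.0688
delta [-0.0008  0.0051 -0.0026] -0.39
```

>>> drive_tool(deltas=[[0, 0.002, 0, 0], [0, 0.004, -0.001, 0], [0, 0.004, -0.002, 0], [0, 0.004, -0.002, 0], [0, 0.004, -0.002, 0]])

```text
t: 9.98
eef_pos: [0.5983, 0.3105, 0.0542]
tcp_rot: [-0.122, 0.993, 0.001, 0.001]
ft_force: [0.2, -0.4, -0.1]
grip_width: 0.0684
grip_force: 0.0
```

>>> drive_tool(deltas=[[0, 0, 0, 0], [0, 0, 0, 0], [0, 0, 0, 0], [0, 0, 0, 0], [0, 0, 0, 0]], grip=1, grip_force=40)

```text
t: 10.4
eef_pos: [0.5973, 0.31, 0.0525]
tcp_rot: [-0.122, 0.993, 0.0, 0.0]
ft_force: [-0.9, 0.2, 1.9]
grip_width: 0.0191
grip_force: 42.0
```

>>> drive_tool(deltas=[[0, 0, 0, 0], [0, 0, 0, 0], [0, 0, 0, 0], [0, 0, 0, 0], [0, 0, 0, 0]])

```text
t: 10.82
eef_pos: [0.5973, 0.3101, 0.0524]
tcp_rot: [-0.122, 0.993, -0.0, 0.0]
ft_force: [-1.1, -0.6, 3.0]
grip_width: 0.019
grip_force: 42.0
```

```bash
python3 - <<'E'
from h import *
rel([.597,.3095,.05],14.3)
E
```

```text
t 10.82 pos [0.5973 0.3101 0.0524] xaxis -166.01 F [-1.1 -0.6  3. ] w 0.019
delta [ 0.0004 -0.0005  0.0024] -0.31
```

>>> drive_tool(deltas=[[0.004, 0, -0.001, 0], [0.012, 0, -0.001, 0], [0.022, 0, -0.001, 0], [0.032, 0, -0.001, 0], [0.042, 0, -0.001, 0]])

```text
t: 11.23
eef_pos: [0.555, 0.2997, 0.0528]
tcp_rot: [-0.122, 0.993, -0.0, -0.001]
ft_force: [0.0, 0.2, -1.3]
grip_width: 0.0186
grip_force: 41.6
```

>>> drive_tool(deltas=[[0.012, 0, 0, 0], [0.026, 0, 0, 0], [0.042, 0, 0, 0], [0.056, 0, 0, 0], [0.066, 0, 0, 0]])

```text
t: 11.65
eef_pos: [0.4901, 0.2835, 0.0528]
tcp_rot: [-0.122, 0.993, -0.0, -0.001]
ft_force: [0.5, -0.1, -1.0]
grip_width: 0.0187
grip_force: 41.6
```

```bash
python3 - <<'E'
from h import *
rel([.597,.3095,.05],14.3)
im=snap('scene','s4.png'); t=snap('top','t4.png')
a=cv2.resize(im[200:440,240:480],(400,400));b=cv2.resize(t[100:320,130:330],(400,440))
o=np.zeros((440,800,3),np.uint8);o[:400,:400]=a;o[:,400:]=b
cv2.imwrite('pics/c4.png',o[:,:,::-1])
E
```

```text
t 11.65 pos [0.4901 0.2835 0.0528] xaxis -165.97 F [ 0.5 -0.1 -1. ] w 0.0187
delta [-0.11   -0.0007  0.0028] -0.27
```

View pics/c4.png

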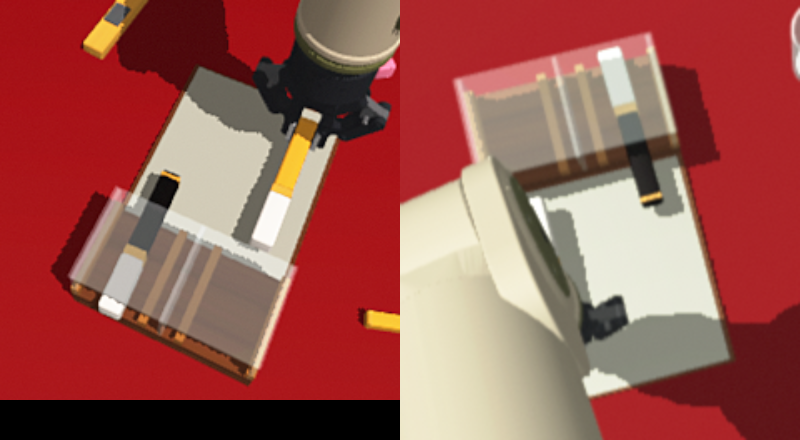

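The brush is clear of the guard (cap end at crop (262,243)), level, and over the felt. I'll lower it.

>>> drive_tool(deltas=[[0, 0, 0.004, 0], [0, 0, 0.009, 0], [0, 0, 0.013, 0], [0, 0, 0.016, 0], [0, 0, 0.018, 0]])

```text
t: 12.17
eef_pos: [0.4925, 0.2837, 0.0343]
tcp_rot: [-0.122, 0.993, -0.0, -0.0]
ft_force: [0.3, 0.4, -1.1]
grip_width: 0.0189
grip_force: 41.6
```

>>> drive_tool(deltas=[[0, 0, 0.001, 0], [0, 0, 0.001, 0], [0, 0, 0.002, 0], [0, 0, 0.002, 0], [0, 0, 0.002, 0]])

```text
t: 12.58
eef_pos: [0.4927, 0.2839, 0.0339]
tcp_rot: [-0.122, 0.993, 0.0, 0.0]
ft_force: [-1.7, -1.3, 6.7]
grip_width: 0.0189
grip_force: 42.6
```

>>> drive_tool(deltas=[[0, 0, 0, 0], [0, 0, 0, 0], [0, 0, 0, 0], [0, 0, 0, 0], [0, 0, 0, 0]], grip=0.3)

```text
t: 13.0
eef_pos: [0.4924, 0.284, 0.0332]
tcp_rot: [-0.122, 0.993, -0.0, -0.0]
ft_force: [-0.6, -0.1, 0.0]
grip_width: 0.0599
grip_force: 0.0
```

>>> drive_tool(deltas=[[0, 0, -0.015, 0], [0, 0, -0.035, 0], [0, 0, -0.06, 0], [0.01, 0, -0.085, 0], [0.02, 0, -0.1, 0]])

```text
t: 13.42
eef_pos: [0.474, 0.2793, 0.1358]
tcp_rot: [-0.121, 0.993, 0.001, 0.001]
ft_force: [-0.6, 0.2, 0.2]
grip_width: 0.0598
grip_force: 0.0
```

```bash
python3 - <<'E'
from h import *
rel([.4927+.0517,.2839+.0129,.0334],14.1)
im=snap('scene','s5.png')
cv2.imwrite('pics/c5.png',cv2.resize(im[210:410,280:480],(600,600),interpolation=cv2.INTER_CUBIC)[:,:,::-1])
E
```

```text
t 13.42 pos [0.474  0.2793 0.1358] xaxis -166.05 F [-0.6  0.2  0.2] w 0.0598
delta [-7.220e-02 -1.000e-04  1.024e-01] -0.15
```

View pics/c5.png

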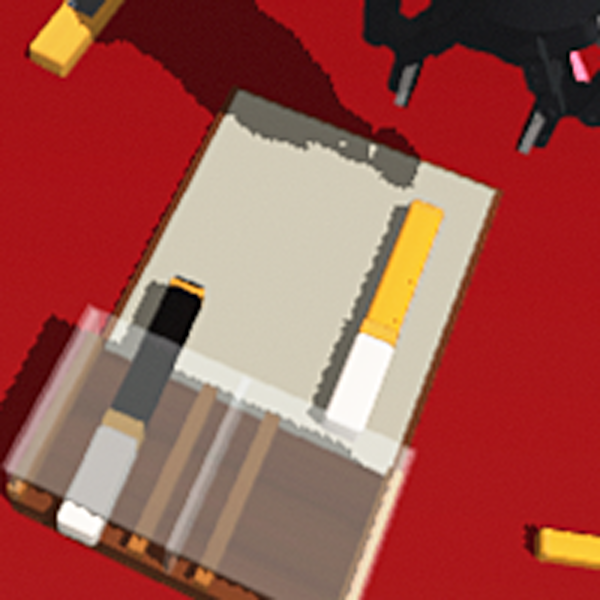

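The brush lies flat on the felt and is released: tail edge at crop (427,203), handle/cap joint at about (378,337). I'll check its middle.

```bash
python3 - <<'E'
from h import *
C=lambda x,y,z:at('scene',280+x/3,210+y/3,z)
t=C(427,203,.027);j=C(378,337,.027);print(t,j,np.linalg.norm(t-j)); d=(j-t)/np.linalg.norm(j-t)
m=(t+.075*d+j-.02*d)/2;print(m,np.degrees(np.arctan2(d[1],d[0])))
rel([m[0],m[1],.0334],14)
E
```

```text
[0.47865388 0.27883005 0.027     ] [0.56773931 0.30361428 0.027     ] 0.09246876673818179
[0.5496904  0.29859294 0.027     ] 15.54695904045624
t 13.47 pos [0.4733 0.2798 0.1379] xaxis -166.02 F [0.9 0.1 2. ] w 0.0599
delta [-0.0782 -0.0005  0.1045] -0.02
```

>>> drive_tool(deltas=[[-0.025, 0, 0.01, 0], [-0.05, 0, 0.025, 0], [-0.07, 0, 0.04, 0], [-0.076, 0, 0.055, 0], [-0.076, 0, 0.065, 0]])

```text
t: 13.88
eef_pos: [0.5476, 0.297, 0.0662]
tcp_rot: [-0.121, 0.993, -0.001, -0.0]
ft_force: [-0.2, -0.5, 0.3]
grip_width: 0.0596
grip_force: 0.0
```

>>> drive_tool(deltas=[[0, 0, 0.008, 0], [0, 0, 0.018, 0], [0, 0, 0.026, 0], [0, 0, 0.031, 0], [0, 0, 0.034, 0]])

```text
t: 14.3
eef_pos: [0.5462, 0.2976, 0.0338]
tcp_rot: [-0.122, 0.993, -0.0, -0.0]
ft_force: [-0.3, -0.0, -0.1]
grip_width: 0.0599
grip_force: 0.0
```

>>> drive_tool(deltas=[[0, 0, 0, 0], [0, 0, 0, 0], [0, 0, 0, 0], [0, 0, 0, 0], [0, 0, 0, 0]], grip=1, grip_force=40)

```text
t: 14.72
eef_pos: [0.5473, 0.2977, 0.0351]
tcp_rot: [-0.122, 0.993, 0.0, 0.001]
ft_force: [-0.4, -0.4, 3.9]
grip_width: 0.019
grip_force: 40.2
```

>>> drive_tool(deltas=[[0, 0, 0, 0], [0, 0, 0, 0], [0, 0, 0, 0], [0, 0, 0, 0], [0, 0, 0, 0]])

```text
t: 15.13
eef_pos: [0.5473, 0.2977, 0.0351]
tcp_rot: [-0.122, 0.993, 0.0, 0.001]
ft_force: [-1.4, -0.7, 6.5]
grip_width: 0.0191
grip_force: 40.5
```

>>> drive_tool(deltas=[[0, 0, -0.01, 0], [0, 0, -0.03, 0], [0, 0, -0.06, 0], [0, 0, -0.095, 0], [0, 0, -0.12, 0]])

```text
t: 15.55
eef_pos: [0.5472, 0.2975, 0.1574]
tcp_rot: [-0.122, 0.993, 0.0, 0.001]
ft_force: [0.6, 1.0, 1.1]
grip_width: 0.0188
grip_force: 39.7
```

>>> drive_tool(deltas=[[0.005, -0.015, 0, 0], [0.013, -0.045, 0, 0], [0.023, -0.08, 0, 0], [0.034, -0.116, 0, 0], [0.044, -0.153, 0, 0]])

```text
t: 15.97
eef_pos: [0.5404, 0.1372, 0.1547]
tcp_rot: [-0.122, 0.992, 0.0, -0.0]
ft_force: [1.8, -1.1, -0.4]
grip_width: 0.0189
grip_force: 39.7
```

>>> drive_tool(deltas=[[0.009, -0.031, 0, 0], [0.018, -0.061, 0, 0], [0.026, -0.092, 0, 0], [0.035, -0.122, 0, 0], [0.044, -0.153, 0, 0]])

```text
t: 16.38
eef_pos: [0.5349, -0.022, 0.1548]
tcp_rot: [-0.122, 0.993, 0.0, 0.0]
ft_force: [0.7, -0.3, -1.0]
grip_width: 0.0189
grip_force: 39.7
```

>>> drive_tool(deltas=[[0.009, -0.031, 0, 2], [0.018, -0.061, 0, 4], [0.028, -0.095, 0, 6], [0.037, -0.13, 0, 8.2], [0.044, -0.153, 0, 8.2]])

```text
t: 16.8
eef_pos: [0.5288, -0.1837, 0.155]
tcp_rot: [-0.048, 0.999, -0.001, 0.0]
ft_force: [-0.5, 0.4, -0.3]
grip_width: 0.0187
grip_force: 39.8
```

>>> drive_tool(deltas=[[0, 0, 0, 0], [0, 0, 0, 0], [0, 0, 0, 0], [0, 0, 0, 0], [0, 0, 0, 0]])

```text
t: 17.22
eef_pos: [0.53, -0.1781, 0.1542]
tcp_rot: [-0.052, 0.999, 0.0, -0.0]
ft_force: [-0.6, -0.1, -1.1]
grip_width: 0.0186
grip_force: 39.7
```

```bash
python3 - <<'E'
from h import *
rel([.5296,-.1805,.041],5.8)
im=snap('scene','s6.png');t=snap('top','t6.png')
o=np.hstack([cv2.resize(im[90:240,130:300],(400,353)),cv2.resize(t[150:310,410:590],(398,353))])
cv2.imwrite('pics/c6.png',o[:,:,::-1])
E
```

```text
t 17.22 pos [ 0.53   -0.1781  0.1542] xaxis -174.06 F [-0.6 -0.1 -1.1] w 0.0186
delta [ 0.0006 -0.0024  0.1132] 0.14
```

View pics/c6.png

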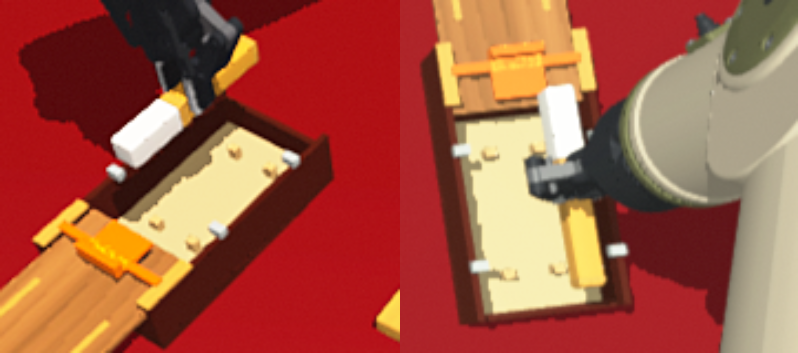

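The brush is held over the well, with its cap end at top-crop (560,87) and its tail end at (590,283). Next is its lengthwise offset.

```bash
python3 - <<'E'
from h import *
C=lambda x,y,z:at('top',410+(x-400)/2.211,150+y/2.206,z)[:2]
a=C(559,87,.147);b=C(590,284,.147);print(a,b,(a+b)/2,np.linalg.norm(a-b),np.degrees(np.arctan2(*(a-b)[::-1])))
rel([.5296,-.1805,.041],5.8)
E
```

```text
[ 0.60259204 -0.16964787] [ 0.45672925 -0.18278511] [ 0.52966065 -0.17621649] 0.14645319779365903 5.146500197717557
t 17.32 pos [ 0.53   -0.1786  0.1543] xaxis -174.09 F [-0.3  0.5 -1.5] w 0.0191
delta [ 0.0006 -0.0019  0.1133] 0.11
```

>>> drive_tool(deltas=[[0, -0.001, 0.015, 0], [0, -0.002, 0.035, 0], [0, -0.002, 0.055, 0], [0, -0.002, 0.07, 0], [0, -0.002, 0.08, 0]])

```text
t: 17.73
eef_pos: [0.5293, -0.1808, 0.0726]
tcp_rot: [-0.051, 0.999, 0.0, -0.001]
ft_force: [0.2, 0.2, -0.4]
grip_width: 0.0191
grip_force: 39.7
```

>>> drive_tool(deltas=[[0, 0, 0.005, 0], [0, 0, 0.011, 0], [0, 0, 0.017, 0], [0, 0, 0.022, 0], [0, 0, 0.026, 0]])

```text
t: 18.15
eef_pos: [0.5301, -0.1818, 0.0482]
tcp_rot: [-0.051, 0.999, -0.0, 0.0]
ft_force: [-0.1, 0.6, -0.8]
grip_width: 0.0189
grip_force: 39.7
```

>>> drive_tool(deltas=[[0, 0, 0.001, 0], [0, 0, 0.002, 0], [0, 0, 0.003, 0], [0, 0, 0.004, 0], [0, 0, 0.005, 0]])

```text
t: 18.57
eef_pos: [0.5301, -0.1818, 0.0434]
tcp_rot: [-0.051, 0.999, -0.0, 0.0]
ft_force: [0.6, -0.7, -0.3]
grip_width: 0.0194
grip_force: 39.7
```

>>> drive_tool(deltas=[[0, 0, 0.0005, 0], [0, 0, 0.001, 0], [0, 0, 0.0015, 0], [0, 0, 0.002, 0], [0, 0, 0.0025, 0]])

```text
t: 18.98
eef_pos: [0.53, -0.1818, 0.0411]
tcp_rot: [-0.051, 0.999, 0.0, 0.0]
ft_force: [-3.8, 1.5, 8.6]
grip_width: 0.0188
grip_force: 40.8
```

>>> drive_tool(deltas=[[0, 0, -0.001, 0], [0, 0, -0.001, 0], [0, 0, -0.001, 0], [0, 0, -0.001, 0], [0, 0, -0.001, 0]])

```text
t: 19.4
eef_pos: [0.5298, -0.1818, 0.0417]
tcp_rot: [-0.051, 0.999, -0.0, -0.0]
ft_force: [0.3, 0.2, -0.5]
grip_width: 0.019
grip_force: 39.8
```

>>> drive_tool(deltas=[[0, 0, 0, 0], [0, 0, 0, 0], [0, 0, 0, 0], [0, 0, 0, 0], [0, 0, 0, 0]], grip=0.5)

```text
t: 19.82
eef_pos: [0.5299, -0.1818, 0.0418]
tcp_rot: [-0.051, 0.999, -0.0, 0.0]
ft_force: [0.7, -0.0, 0.1]
grip_width: 0.0427
grip_force: 0.0
```

>>> drive_tool(deltas=[[0, 0, -0.006, 0], [0, 0, -0.018, 0], [0, 0, -0.035, 0], [0, 0, -0.06, 0], [0, 0, -0.09, 0]])

```text
t: 20.23
eef_pos: [0.529, -0.1817, 0.1327]
tcp_rot: [-0.05, 0.999, 0.0, -0.001]
ft_force: [0.3, -0.1, -0.4]
grip_width: 0.0432
grip_force: 0.0
```

>>> drive_tool(deltas=[[0, 0.02, -0.02, 0], [0, 0.05, -0.04, 0], [0, 0.08, -0.05, 0], [0, 0.11, -0.06, 0], [0, 0.14, -0.06, 0]])

```text
t: 20.65
eef_pos: [0.5167, -0.0417, 0.1954]
tcp_rot: [-0.05, 0.999, 0.0, 0.002]
ft_force: [0.3, 0.0, 0.2]
grip_width: 0.0432
grip_force: 0.0
```

```bash
python3 - <<'E'
from h import *
rel([.5296,-.1805,.041],5.8)
im=snap('scene','s7.png');t=snap('top','t7.png')
o=np.hstack([cv2.resize(im[90:240,130:300],(400,353)),cv2.resize(t[80:310,410:590],(398,508))[:353*0+508][155:]])
cv2.imwrite('pics/c7.png',o[:,:,::-1])
E
```

```text
t 20.65 pos [ 0.5167 -0.0417  0.1954] xaxis -174.27 F [0.3 0.  0.2] w 0.0432
delta [ 0.0018 -0.1394  0.1544] -0.07
```

View pics/c7.png

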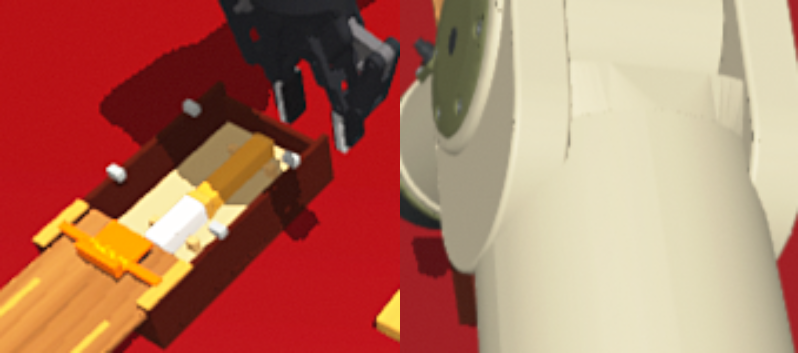

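The brush lies flat in the well between the posts (cap at scene crop (178,222), tail at (250,155)). The cover is still open and the gripper touches nothing.

```bash
python3 -c "
from cell import manip
print(manip.job_done())"
```

```text
the job is handed in; nothing more can be done
None
```

I handed the job in at about 21 s: the case is open and the bamboo brush lies flat between the cradle posts. I measured about 0.173 m of cover travel against the nominal 0.175 m, and it hit a firm stop at 14–17 N.

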